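# Stand the fallen bench guard back up at the vial tray

## Task

The orange bench guard has been knocked onto its back beside the blue vial tray. Without gripping or lifting it, push its dark upright foot over so that the guard stands on its foot again, then push the standing guard low down on its orange panel until the front edge of the foot lies flush and square against the tray. Use no great force, leave the bottle, beaker and jar alone, and finish with the guard standing still.

Things in the scene. Friction and masses are not known exactly. Their poses are not given: they have to be found in the camera images.
- guard: Loose rigid L of 0.4 to 0.65 kg: dark foot plate 140x95x10 mm, orange panel 140 mm wide, 5 thick, along its heel edge. Fallen: panel flat on its back on the bench, foot upright. Origin: middle of the heel (outer corner edge), on the bench fallen or standing. x along the heel; y heel to panel top (level, away from tray when fallen; up when standing); z heel to toe (up when fallen; to the tray when standing).
- guard_toe (a point): Middle of the foot's front edge on its underside, 95 mm from the heel: top of the fallen guard, on the bench when standing. Axes as the guard's. The foot fills guard y 0 to 10 mm, z 0 to 95 mm. Pushing the foot's inner face, from the side over the lying panel, towards the tray turns the guard about its heel; after about 18 degrees it drops onto its foot by itself.
- guard_panel (a point): Centre of the panel's back face, 45 mm from the heel along guard y: on the bench when fallen, 45 mm up on the side away from the tray when standing. Axes as the guard's. The panel fills guard y 10 to 80 mm, z 0 to 5 mm, so the standing guard is 80 mm high. Pushed low on this face it slides; pushed hard near the top it may tip forward.
- tray: Blue vial tray fixed to the bench, a block 200 mm (own x) x 90 mm (own y) x 28 mm high, with small amber vials with white caps standing up to 46 mm above the bench. Origin: centre of its underside, on the bench. Own y points level towards the guard, own z up.
- tray_face (a point): Foot of the middle of the tray's long side that faces the guard, on the bench, 45 mm along the tray's own y from its centre; axes as the tray's. The guard's toe belongs here.
- reagent: Amber bottle with blue cap, 52 mm across, 120 mm high, loose; origin at the centre of its base. Leave alone.
- beaker: White open beaker, 60 mm across, 75 mm high, loose; origin at the centre of its base. Leave alone.
- jar: White jar with green cap, 56 mm across, 65 mm high, loose; origin at the centre of its base. Leave alone.
Things that resemble listed ones, but are neither listed nor needed, are in the scene too. Of the things like the tray, leave any that is turquoise; of the rest the smaller one is meant. Leave any white look-alike of the guard alone.

How it is judged:
By the outcome, as a careful person would: the job done as asked, in the order asked, and still so for the second after the job is handed in, with the robot touching nothing.
It also fails if it takes over 54 s, if anything falls off the work surface, if the arm or the gripper's body presses on something with over 40 N, if the wrist force passes 120 N, or if a joint passes its speed limit or range.

## Robot

A 6-joint arm with a two-finger parallel gripper is mounted at the origin on the work surface. World frame = base frame: x ahead of the robot, y to its left, z up, the work surface at z = 0. Lengths are in mm, angles in rad, forces in N, time in s.
With the tool pointing down it reaches from about 350 to 975 mm from the base axis. Payload 7.1 kg.
Tool frame: the origin (TCP) lies at the very end of the fingers, on their centre line; the grasp point (between the pads) lies 19 mm behind it; z points along the fingers, y is the line along which they close (so a half turn about z gives the same grasp; the last joint's range is limited). The gripper opens to 88 mm and grips with 3 to 60 N. Pads are 20 mm wide; open, the fingers measure 115 mm over their backs; the gripper's body (75 mm by 178 mm) begins 61 mm behind the grasp point.
Start: joints at [1.196, 0.423, 1.63, -0, 1.089, -0.019], TCP at [217.681, 585.85, 222.675] pointing down, gripper open.
Joint ranges: [-3, 3], [-0.9, 2.11], [0.09, 2.58], [-1.31, 4.45], [0.11, 2.69], [-2.54, 2.54]. Speed limits (rad/s): [2.39, 2.39, 3.01, 3.14, 3.14, 3.14].

## Interface

Orientations are given as a rotation vector (axis times angle).
In Python, from workcell import ctrl gives the robot as it stands. The module is installed in compiled form; this text tells all that it offers.
- The arm moves only by the shell command python3 -m inch 'ROWS'. ROWS is JSON, a list of rows, each a list of 7 numbers: the shift along the tool's x, y, z scaled (see below), then the turn, a rotation vector about the tool's x, y, z scaled (see below), then the closure, from -1 (fully open) to 1 (shut). In form: [[tx, ty, tz, wx, wy, wz, hand], ...]. A call has 1 to 10 rows; each row is the pose to reach, as a shift and turn from the pose commanded when the call began, along the tool's axes at that moment; what a row does not reach only later rows make up. The controller multiplies each number of a shift by 0.15 m and each number of a turn by pi/4 rad. A row lasts 1/8 s, in which the tool goes at most 62.5 mm and 10.7 degrees, less where a joint would pass 70% of its speed; a pose out of reach is approached as far as the arm can. A call with a number of a shift or a turn outside -1 to 1 is refused whole. A call with a gripper value outside its range is refused whole. The fingers move at their own pace and stop on an object; the grip force is fixed at half the most. Time passes only in rows, so rows that repeat a pose let the fingers close. It gives the time, the measured TCP pose, the force, the opening and the grip force at its end, in the units of the state.
- ctrl.get_obs(): the state, without advancing time (a new reading comes with each control period).
- ctrl.get_image(name): name is "side" or "top"; returns the picture (420x560x3 uint8, red, green, blue); there is no depth.
- ctrl.camera_params(name): a dict with "vfov" (degrees; the focal length in pixels is half the picture's height over the tangent of half this angle, whatever the lens; pixels are square), "cx", "cy" (the principal point, pixels), "eye" and "attitude" of the camera in the world. Camera axes: x right, y up, looking along -z (the intrinsics and any distortion apply to the point x, -y, -z); pixel columns grow to the right and rows downward; lengths in mm; the calibration is good to about 2 mm. A picture is of the moment at which its call begins. camera_params takes no time and is no camera call.
- ctrl.close_job(): hands the job in; it is judged then, once.
The state is a dict: "t": time; "qpos": joint angles; "qvel": joint speeds; "joint_torque": joint torques, N m; "ee_pos": TCP position; "orientation": TCP orientation; "ft_force": force on the tool from outside, world axes, zero at the start; "moment": the same for the moment, N m; "width": finger opening in mm; "grasp_force": force on a finger pad.
Only numpy, scipy, OpenCV 4.12 (cv2) and the standard library are available. Lean on these libraries where they do the work, as an engineer would, in place of code of your own. Each camera call takes 0.05 s, during which the arm holds its last target. There are 200 camera calls.

## Working session

There is one attempt and no reset: what is moved stays moved. The work goes in short steps, Python scripts to look and compute and a shell command to move; the robot and the scene stay as the last step left them, time stands still between calls to the robot, and variables do not carry over. Pictures are saved under pics/ and viewed, at most 11 in all, crops included, and the job is handed in when it is done.

```bash
mkdir -p pics
python3 - <<'E'
from workcell import ctrl
import cv2
for n in("top","side"):
    print(n,ctrl.camera_params(n)); cv2.imwrite(f"pics/{n}0.png",ctrl.get_image(n)[:,:,::-1])
print(ctrl.get_obs())
E
```

```text
top {'vfov': 48.1241487801331, 'cx': 283.4613870073476, 'cy': 211.90332798674498, 'eye': array([ 440.86454144,  -17.69720187, 1142.32223622]), 'attitude': array([ 0.09218589, -0.10331011, -1.54003232])}
side {'vfov': 46.78671651541214, 'cx': 280.4693275854708, 'cy': 210.97463270075673, 'eye': array([  -1.90267318, -541.19116059,  742.29038416]), 'attitude': array([ 0.82295599, -0.37312875, -0.75988577])}
{'t': 0.1, 'qpos': array([ 1.19599531e+00,  4.23775649e-01,  1.63058749e+00,  9.70008636e-06,
        1.08860960e+00, -1.89871821e-02]), 'qvel': array([-3.73355465e-04, -2.46292312e-03, -1.20167468e-03,  1.10135369e-05,
        1.72516604e-04,  3.54486853e-04]), 'joint_torque': array([ 1.27166699e-03, -5.45617640e+01, -2.74325502e+01,  6.46108529e-02,
        1.88563275e-02, -6.68428726e-06]), 'ee_pos': array([217.50557287, 585.40424858, 221.98267363]), 'orientation': array([-5.55924964e-01, -3.09173061e+00,  2.12311567e-03]), 'ft_force': array([-0.70623974, -0.30332895,  0.65296141]), 'moment': array([ 0.05249249,  0.01773379, -0.01133782]), 'grasp_force': 0.0, 'width': 87.99259260700376}
```

View pics/top0.png

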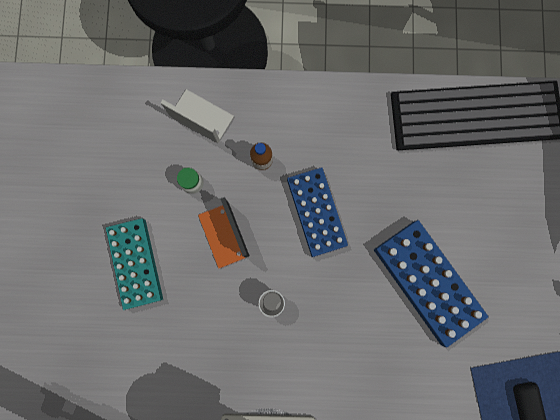

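View pics/side0.png

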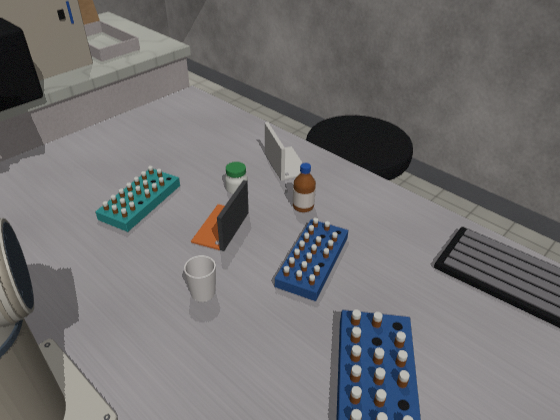

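Top view: the guard candidates are the orange one at (222,235) with its dark foot at (234,228), and the white look-alike at (203,113). The tray candidates are turquoise (132,262), small blue (317,211) and big blue (432,283). I choose the orange guard and the small blue tray, and will check both in a crop. The jar is at (188,180), the beaker at (271,303) and the bottle at (261,155).

```bash
cat > h.py <<'E'
import numpy as np, cv2
from scipy.spatial.transform import Rotation as R
from workcell import ctrl
def ray(n,u,v):
    p=ctrl.camera_params(n); f=210/np.tan(np.radians(p['vfov'])/2)
    d=R.from_rotvec(p['attitude']).apply([(u-p['cx'])/f,-(v-p['cy'])/f,-1]); return p['eye'],d
def px(n,u,v,z=0):
    e,d=ray(n,u,v); return (e+d*(z-e[2])/d[2]).round(1)
def proj(n,P):
    p=ctrl.camera_params(n); f=210/np.tan(np.radians(p['vfov'])/2)
    c=R.from_rotvec(p['attitude']).inv().apply(np.array(P)-p['eye'])
    return np.stack([p['cx']-f*c[...,0]/c[...,2],p['cy']+f*c[...,1]/c[...,2]],-1).round(1)
def crop(n,u,v,w,h,s,name):
    im=ctrl.get_image(n)[v:v+h,u:u+w,::-1]; cv2.imwrite(name,cv2.resize(im,None,fx=s,fy=s,interpolation=cv2.INTER_CUBIC))
E
python3 - <<'E'
from h import *
crop("top",160,130,200,150,4,"pics/c1.png"); crop("side",180,160,180,135,4,"pics/c2.png")
for n,u,v,z in [("jar",188,180,65),("beaker",271,303,75),("bottle",261,149,120)]: print(n,px("top",u,v,z))
E
```

```text
jar [644.5 200.4  65. ]
beaker [369.3  -1.3  75. ]
bottle [709.1  30.8 120. ]
```

View pics/c1.png

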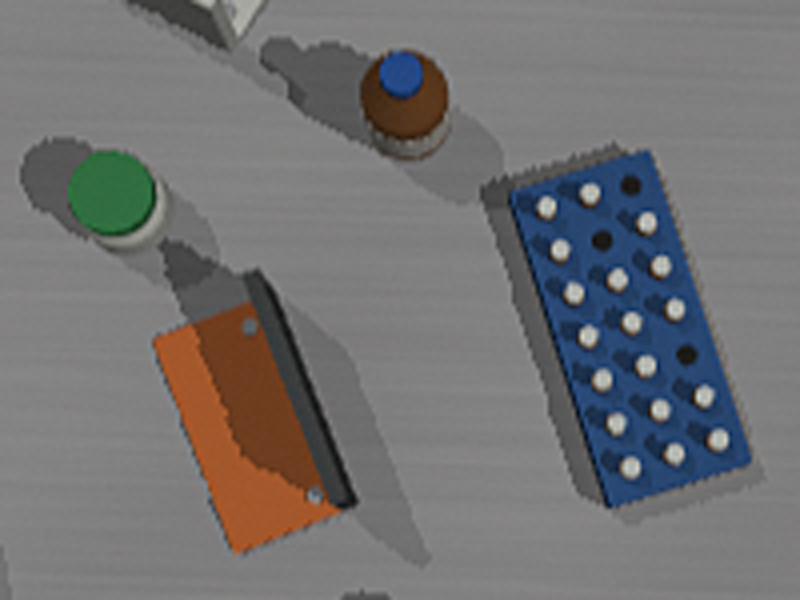

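View pics/c2.png

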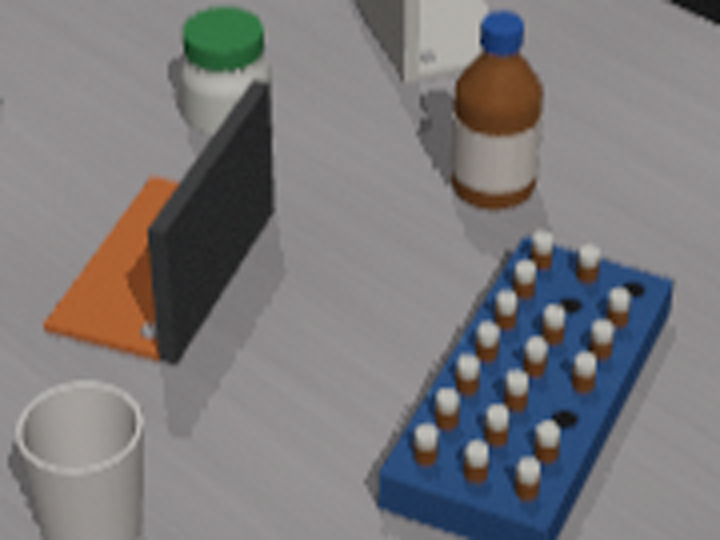

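The crops confirm it: an orange panel lying flat with its dark foot upright, and a small blue tray with a clear gap between them. Corners in the top crop are tray (512,192), (652,151), (750,462), (606,508); panel (153,341), (237,553); foot top (262,270), (356,500).

```bash
cat >> h.py <<'E'
from scipy.optimize import least_squares
def T(c): return [160+c[0]/4,130+c[1]/4]
def S(c): return [180+c[0]/4,160+c[1]/4]
def fit(obs,x0):  # obs: (cam, pixel, local xyz [x,y,z] in planar frame); p=x,y,yaw(of local y), 
    def pts(p):
        yd=np.array([np.cos(p[2]),np.sin(p[2]),0]); xd=np.array([yd[1],-yd[0],0])
        return [np.array([p[0],p[1],0])+xd*l[0]+yd*l[1]+np.array([0,0,l[2]]) for _,_,l in obs]
    f=lambda p: np.concatenate([proj(o[0],q)-o[1] for o,q in zip(obs,pts(p))])
    r=least_squares(f,x0,diff_step=1e-3,x_scale=[100,100,1]); print(r.x.round(4),f(r.x).reshape(-1,2).round(1).tolist()); return r.x
E
sed -i 's/,-1).round(1)$/,-1)/' h.py
python3 - <<'E'
from h import *
# local x for yd ~ +y world : xd=(sin,-cos) ~ +x world
obs=[("top",T((512,192)),(100,45,28)),("top",T((652,151)),(100,-45,28)),("top",T((750,462)),(-100,-45,28)),("top",T((606,508)),(-100,45,28)),
("side",S((671,282)),(100,-45,28)),("side",S((380,483)),(-100,45,28)),("side",S((527,237)),(100,45,28))]
t=fit(obs,[550,-70,1.8])
g=fit([("top",T((153,341)),(70,80,5)),("top",T((237,553)),(-70,80,5)),("top",T((262,270)),(70,0,95)),("top",T((356,500)),(-70,0,95)),
("side",S((162,240)),(-70,0,95)),("side",S((270,88)),(70,0,95)),("side",S((272,212)),(70,0,0)),("side",S((178,362)),(-70,0,0)),("side",S((45,325)),(-70,80,5)),("side",S((152,178)),(70,80,5))],[520,90,1.8])
yd=np.array([np.cos(t[2]),np.sin(t[2])]);xd=np.array([yd[1],-yd[0]])
d=g[:2]-t[:2]; print("heel in tray frame x,y",d@xd,d@yd,"dyaw deg",np.degrees(g[2]-t[2]))
gy=np.array([np.cos(g[2]),np.sin(g[2])]);print("gy",gy)
for o,p in dict(jar=[644,200],beaker=[369,-1],bottle=[709,31]).items():
    e=np.array(p)-g[:2]; print(o,"in guard x,y",e@[gy[1],-gy[0]],e@gy)
o=ctrl.get_obs();print(R.from_rotvec(o['orientation']).as_matrix().round(3))
E
```

```text
[ 583.57   -105.1462    1.8999] [[-0.8, -0.1], [-0.3, -0.6], [1.0, 0.7], [0.9, 0.5], [1.4, 0.2], [-0.7, -1.6], [-0.6, 0.2]]
[538.3066  81.9613   1.9828] [[-0.1, -0.3], [-0.4, 0.4], [-0.9, -0.5], [-1.6, -0.1], [1.1, -0.6], [0.2, -0.4], [0.8, 0.9], [-0.1, 2.2], [-0.2, 1.0], [0.0, 0.4]]
heel in tray frame x,y 17.641961788081037 191.69440935482737 dyaw deg 4.749602102925091
gy [-0.40046171  0.91631349]
jar in guard x,y 144.1182328396146 65.83429198569628
beaker in guard x,y -188.3607820533986 -8.2177482007261
bottle in guard x,y 136.00057996018614 -115.0526995635279
[[-0.937  0.348 -0.   ]
 [ 0.348  0.937 -0.001]
 [ 0.    -0.001 -1.   ]]
```

```bash
cat >> h.py <<'E'
def togo(P,yaw):  # P world target TCP, yaw deg of tool x in world
    o=ctrl.get_obs(); M=R.from_rotvec(o['orientation'])
    x=np.array([np.cos(np.radians(yaw)),np.sin(np.radians(yaw)),0]); z=np.array([0,0,-1.])
    G=R.from_matrix(np.stack([x,np.cross(z,x),z],1))
    print("shift",(M.inv().apply(np.array(P)-o['ee_pos'])/150).round(3),"turn",((M.inv()*G).as_rotvec()/(np.pi/4)).round(3))
    print("t",o['t'],"tcp",o['ee_pos'].round(1),"F",o['ft_force'].round(1),"w",round(o['width'],1))
E
M='python3 -m inch'
python3 -m inch '[[-0.34,-0.25,0,0,0,0,-1],[-0.67,-0.5,0,0,0,0,-1],[-1,-0.74,0,0,0,0,-1],[-1,-0.74,0,0,0,0,-1]]'
python3 -m inch '[[-0.34,-0.25,0,0,0,0,-1],[-0.67,-0.5,0,0,0,0,-1],[-1,-0.74,0,0,0,0,-1],[-1,-0.74,0,0,0,0,-1]]'
python3 -m inch '[[-0.34,-0.25,0,0,0,0.2,-1],[-0.67,-0.5,0,0,0,0.4,-1],[-0.9,-0.7,0,0,0,0.6,-1],[-0.9,-0.7,0,0,0,0.8,-1],[-0.9,-0.7,0,0,0,1,-1],[-0.9,-0.7,0,0,0,1,-1],[-0.9,-0.7,0,0,0,1,-1]]'
python3 -c "
from h import *
togo([524.3,114,85],np.degrees(1.9828))"
```

```text
t: 0.7
ee_pos: [321.2, 426.5, 222.6]
orientation: [-0.563, -3.091, 0.002]
ft_force: [0.4, -0.0, -0.5]
width: 87.7
grasp_force: 0.0
t: 1.2
ee_pos: [423.3, 271.3, 222.8]
orientation: [0.563, 3.09, 0.0]
ft_force: [-0.3, 0.1, -0.2]
width: 87.7
grasp_force: 0.0
t: 2.08
ee_pos: [511.4, 129.0, 222.6]
orientation: [-1.691, -2.647, -0.0]
ft_force: [-0.2, -0.2, 0.1]
width: 87.7
grasp_force: 0.0
shift [-0.127  0.036  0.918] turn [ 0.    -0.     0.028]
t 2.075 tcp [511.4 129.  222.6] F [-0.2 -0.2  0.1] w 87.7
```

```bash
python3 -m inch '[[-0.1,0.04,0.3,0,0,0.028,-1],[-0.1,0.04,0.6,0,0,0.028,-1],[-0.1,0.04,0.85,0,0,0.028,-1],[-0.1,0.04,0.92,0,0,0.028,-1],[-0.1,0.04,0.92,0,0,0.028,-1]]'
python3 -m inch '[[-0.03,0,0,0,0,0,-1],[-0.06,0,0,0,0,0,-1],[-0.09,0,0,0,0,0,-1],[-0.12,0,0,0,0,0,-1],[-0.15,0,0,0,0,0,-1]]'
python3 - <<'E'
from h import *
togo([524.3,114,85],np.degrees(1.9828))
a=ctrl.get_image("side")[140:290,160:360,::-1];b=ctrl.get_image("top")[130:280,160:360,::-1]
cv2.imwrite("pics/d1.png",cv2.resize(np.vstack([a,b]),None,fx=2,fy=2,interpolation=cv2.INTER_CUBIC))
E
```

```text
t: 2.7
ee_pos: [523.2, 117.0, 84.7]
orientation: [-1.724, -2.626, 0.001]
ft_force: [0.5, -0.7, 0.0]
width: 88.0
grasp_force: 0.0
t: 3.32
ee_pos: [532.4, 95.7, 84.9]
orientation: [1.726, 2.625, 0.0]
ft_force: [0.3, 0.3, 0.0]
width: 87.9
grasp_force: 0.3
shift [ 0.133 -0.001 -0.001] turn [ 0.     0.    -0.006]
t 3.325 tcp [532.4  95.7  84.9] F [0.3 0.3 0. ] w 87.9
```

View pics/d1.png

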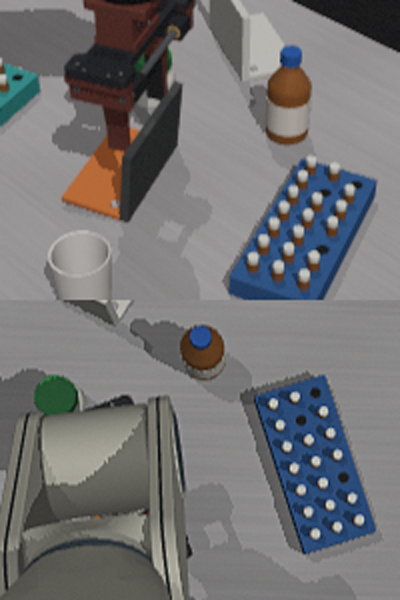

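Side view: the fingers are just behind the upright foot and the panel is still flat (foot near (150,150) in the composite). I keep pushing slowly.

```bash
python3 -m inch '[[-0.02,0,0,0,0,0,-1],[-0.04,0,0,0,0,0,-1],[-0.06,0,0,0,0,0,-1],[-0.08,0,0,0,0,0,-1],[-0.1,0,0,0,0,0,-1],[-0.12,0,0,0,0,0,-1],[-0.14,0,0,0,0,0,-1]]'
python3 -m inch '[[-0.02,0,0,0,0,0,-1],[-0.04,0,0,0,0,0,-1],[-0.06,0,0,0,0,0,-1],[-0.08,0,0,0,0,0,-1],[-0.1,0,0,0,0,0,-1],[-0.1,0,0,0,0,0,-1],[-0.1,0,0,0,0,0,-1]]'
python3 - <<'E'
from h import *
togo([524.3,114,85],np.degrees(1.9828))
a=ctrl.get_image("side")[140:290,160:360,::-1]
cv2.imwrite("pics/d2.png",cv2.resize(a,None,fx=3,fy=3,interpolation=cv2.INTER_CUBIC))
E
```

```text
t: 4.3
ee_pos: [540.6, 76.5, 84.7]
orientation: [1.726, 2.625, -0.0]
ft_force: [0.7, -0.1, -0.4]
width: 87.8
grasp_force: 0.0
t: 5.18
ee_pos: [546.4, 62.9, 84.7]
orientation: [-1.726, -2.625, 0.0]
ft_force: [-0.7, -0.6, 0.6]
width: 87.6
grasp_force: 0.0
shift [ 0.371 -0.    -0.002] turn [-0.    -0.    -0.006]
t 5.175 tcp [546.4  62.9  84.7] F [-0.7 -0.6  0.6] w 87.6
```

View pics/d2.png

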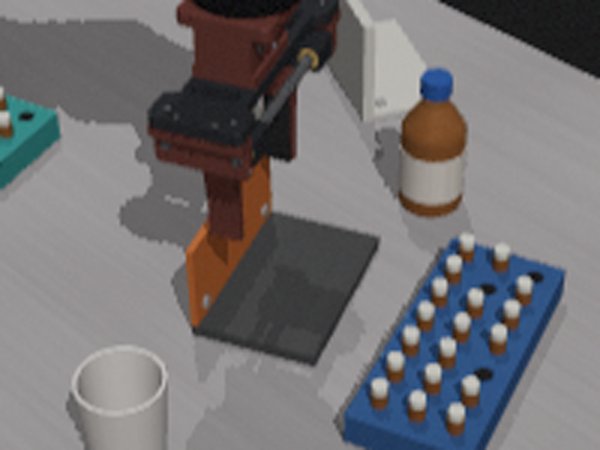

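The guard stands on its foot (foot corners in the crop near (378,237), (315,363), (193,330)). I retreat over the panel and measure.

```bash
python3 -m inch '[[0,0,-0.25,0,0,0,-1],[0,0,-0.4,0,0,0,-1],[0.35,0,-0.4,0,0,0,-1],[0.6,0,-0.4,0,0,0,-1],[0.6,0,-0.4,0,0,0,-1],[0.6,0,-0.4,0,0,0,-1]]'
python3 - <<'E'
from h import *
togo([524.3,114,85],np.degrees(1.9828))
a=ctrl.get_image("side")[150:300,180:380,::-1]
cv2.imwrite("pics/d3.png",cv2.resize(a,None,fx=4,fy=4,interpolation=cv2.INTER_CUBIC))
E
```

```text
t: 5.98
ee_pos: [511.0, 145.4, 144.7]
orientation: [1.725, 2.625, -0.0]
ft_force: [-0.2, -0.4, -0.4]
width: 87.7
grasp_force: 0.0
shift [-0.227 -0.002  0.398] turn [ 0.     0.    -0.005]
t 5.975 tcp [511.  145.4 144.7] F [-0.2 -0.4 -0.4] w 87.7
```

View pics/d3.png

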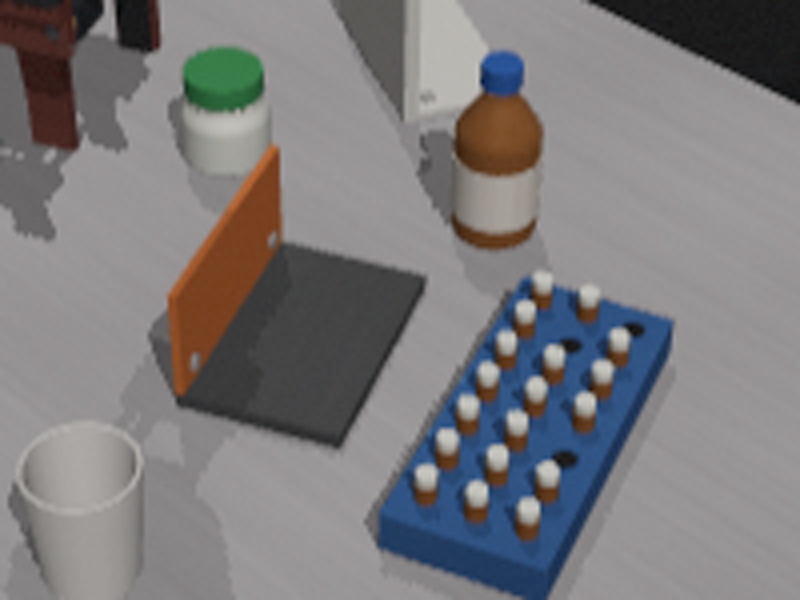

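Guard upright and clear of the arm. Foot front corners in the crop are (338,447) and (425,288), heel near corner (179,405), panel top (278,147).

```bash
cat >> h.py <<'E'
t=np.array([583.57,-105.146,1.8999])
def rel(g):
    yd=np.array([np.cos(t[2]),np.sin(t[2])]);xd=np.array([yd[1],-yd[0]]);gy=np.array([np.cos(g[2]),np.sin(g[2])])
    d=g[:2]-t[:2]; e=d-95*gy
    print("heel",d@xd,d@yd,"toe lateral",e@xd,"gap",e@yd-45,"dyaw",np.degrees(g[2]-t[2]),"guard yaw",np.degrees(g[2]))
def Q(c): return [180+c[0]/4,150+c[1]/4]
E
python3 - <<'E'
from h import *
g=fit([("side",Q((337,437)),(-70,-95,10)),("side",Q((338,447)),(-70,-95,0)),("side",Q((426,278)),(70,-95,10)),("side",Q((425,288)),(70,-95,0)),
("side",Q((179,399)),(-70,0,10)),("side",Q((179,405)),(-70,0,0)),("side",Q((171,292)),(-70,0,80)),("side",Q((276,146)),(70,0,80))],[538,82,1.98]);rel(g)
print("tray corner check",[4*(proj("side",[*(t[:2]+s*100*np.array([np.sin(t[2]),-np.cos(t[2])])+45*np.array([np.cos(t[2]),np.sin(t[2])])),28])-[180,150]) for s in(-1,1)])
gy=np.array([np.cos(g[2]),np.sin(g[2])]); gx=np.array([gy[1],-gy[0]]); print("gx",gx)
togo([*(g[:2]+30*gy),20],np.degrees(g[2]))
E
```

```text
[541.0809  84.146    1.973 ] [[0.8, 0.0], [0.6, 0.8], [0.5, -0.5], [0.6, 0.3], [-0.7, -1.6], [-0.4, 0.2], [-0.7, 0.8], [-0.6, -0.5]]
heel 20.96939217520622 192.8654297505628 toe lateral 27.910296763296696 gap 53.119327754232515 dyaw 4.1898863513854945 guard yaw 113.0461378482906
tray corner check [array([377.06087124, 516.76134856]), array([524.47101389, 277.8542381 ])]
gx [0.92018992 0.39147225]
shift [-0.252  0.023  0.831] turn [0.    0.    0.007]
t 6.025 tcp [511.1 145.1 144.7] F [ 0.  -0.7 -0.3] w 88.0
```

```bash
cat >> h.py <<'E'
def plan(lat,y,dyaw,off=10,z=16,tilt=3):
    yd=np.array([np.cos(t[2]),np.sin(t[2])]);xd=np.array([yd[1],-yd[0]]); a=t[2]+np.radians(dyaw); gy=np.array([np.cos(a),np.sin(a),0])
    P=np.array([*(t[:2]+xd*lat+yd*y),z])+gy*off; o=ctrl.get_obs(); M=R.from_rotvec(o['orientation']); dz=np.array([0,0,-1.])
    G=R.from_matrix(np.stack([gy,np.cross(dz,gy),dz],1))*R.from_rotvec([0,-np.radians(tilt),0])
    print("shift",(M.inv().apply(P-o['ee_pos'])/150).round(3),"turn",((M.inv()*G).as_rotvec()/(np.pi/4)).round(3),"F",o['ft_force'].round(1),"t",round(o['t'],2))
E
python3 -c "
from h import *
plan(21,192.9,4.2,40,100)
plan(21,192.9,4.2,40)
plan(21,192.9,4.2,18)"
```

```text
shift [-0.185  0.024  0.298] turn [ 0.    -0.066  0.006] F [ 0.  -0.7 -0.3] t 6.03
shift [-0.185  0.024  0.858] turn [ 0.    -0.066  0.006] F [ 0.  -0.7 -0.3] t 6.03
shift [-0.332  0.023  0.858] turn [ 0.    -0.066  0.006] F [ 0.  -0.7 -0.3] t 6.03
```

```bash
python3 -m inch '[[-0.185,0.024,0.3,0,-0.066,0.006,-1],[-0.185,0.024,0.6,0,-0.066,0.006,-1],[-0.185,0.024,0.8,0,-0.066,0.006,-1],[-0.185,0.024,0.858,0,-0.066,0.006,-1],[-0.26,0.024,0.858,0,-0.066,0.006,-1],[-0.332,0.023,0.858,0,-0.066,0.006,-1],[-0.332,0.023,0.858,0,-0.066,0.006,-1]]'
python3 -c "
from h import *
plan(21,192.9,4.2,10)
plan(17,180,-4)
plan(7,160,-10)"
```

```text
t: 6.9
ee_pos: [535.0, 100.4, 17.2]
orientation: [1.709, 2.582, -0.042]
ft_force: [-0.5, 0.3, 0.7]
width: 87.6
grasp_force: 0.0
shift [-0.048 -0.005  0.011] turn [ 0.003  0.    -0.001] F [-0.5  0.3  0.7] t 6.9
shift [-0.132 -0.028  0.015] turn [ 0.013 -0.     0.18 ] F [-0.5  0.3  0.7] t 6.9
shift [-0.262 -0.097  0.022] turn [ 0.02  -0.     0.314] F [-0.5  0.3  0.7] t 6.9
```

```bash
python3 -m inch '[[-0.024,0,0.005,0,0,0,-1],[-0.048,0,0.01,0,0,0,-1],[-0.06,-0.004,0.01,0,0,0.03,-1],[-0.072,-0.008,0.01,0,0,0.05,-1],[-0.084,-0.012,0.012,0,0,0.08,-1],[-0.096,-0.016,0.013,0,0,0.1,-1],[-0.108,-0.02,0.014,0,0,0.13,-1],[-0.12,-0.024,0.015,0,0,0.155,-1],[-0.132,-0.028,0.015,0.01,0,0.18,-1],[-0.132,-0.028,0.015,0.01,0,0.18,-1]]'
python3 - <<'E'
from h import *
plan(17,180,-4)
plan(7,160,-10)
a=ctrl.get_image("side")[150:300,180:380,::-1]
cv2.imwrite("pics/d4.png",cv2.resize(a,None,fx=4,fy=4,interpolation=cv2.INTER_CUBIC))
E
```

```text
t: 8.15
ee_pos: [537.9, 81.3, 14.9]
orientation: [1.888, 2.459, -0.049]
ft_force: [0.4, 0.6, 0.9]
width: 87.7
grasp_force: 0.9
shift [-0.008  0.005 -0.007] turn [-0.    -0.     0.002] F [0.4 0.6 0.9] t 8.15
shift [-0.146 -0.045  0.   ] turn [ 0.007 -0.     0.135] F [0.4 0.6 0.9] t 8.15
```

View pics/d4.png

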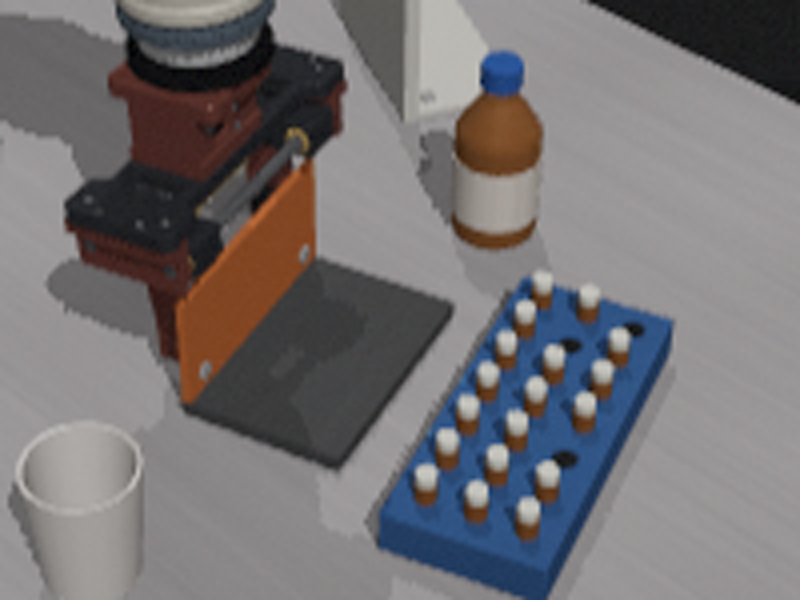

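The guard moved forward upright and turned. Front foot corners in the crop are now (337,468) and (452,316), heel near (185,405).

```bash
cat > m.py <<'E'
from h import *
import sys
def meas(fnb,fnt,ffb,fft,hnt):
    g=fit([("side",Q(fnb),(-70,-95,0)),("side",Q(fnt),(-70,-95,10)),("side",Q(ffb),(70,-95,0)),("side",Q(fft),(70,-95,10)),("side",Q(hnt),(-70,0,10))],[540,70,1.9]);rel(g)
E
python3 -c "
from m import *
meas((337,468),(335,458),(452,316),(453,305),(185,405))"
```

```text
[541.671   69.7256   1.8553] [[0.1, 1.2], [0.6, 0.4], [0.1, -0.1], [-0.0, -0.7], [-0.8, -1.1]]
heel 16.867260193149516 179.0282028742322 toe lateral 12.636095973020794 gap 39.12247465226288 dyaw -2.5527165676284627 guard yaw 106.30353492927664
```

```bash
python3 -m inch '[[-0.018,-0.006,0,0,0,0.015,-1],[-0.036,-0.012,0,0,0,0.03,-1],[-0.054,-0.018,0,0,0,0.045,-1],[-0.072,-0.024,0,0,0,0.06,-1],[-0.09,-0.03,0,0,0,0.075,-1],[-0.108,-0.036,0,0,0,0.09,-1],[-0.126,-0.042,0,0,0,0.1,-1],[-0.144,-0.046,0,0,0,0.11,-1],[-0.146,-0.046,0,0,0,0.11,-1]]'
python3 - <<'E'
from h import *
plan(7,160,-9)
plan(1,146,-4)
plan(0,139,0)
a=ctrl.get_image("side")[150:300,180:380,::-1]
cv2.imwrite("pics/d5.png",cv2.resize(a,None,fx=4,fy=4,interpolation=cv2.INTER_CUBIC))
E
```

```text
t: 9.32
ee_pos: [536.3, 58.1, 15.8]
orientation: [1.992, 2.374, -0.047]
ft_force: [0.1, 1.7, -1.8]
width: 87.9
grasp_force: 1.2
shift [ 0.001  0.003 -0.001] turn [ 0.005 -0.001  0.003] F [ 0.1  1.7 -1.8] t 9.32
shift [-0.097 -0.028  0.004] turn [-0.001 -0.001 -0.108] F [ 0.1  1.7 -1.8] t 9.32
shift [-0.145 -0.032  0.006] turn [-0.006 -0.001 -0.197] F [ 0.1  1.7 -1.8] t 9.32
```

View pics/d5.png

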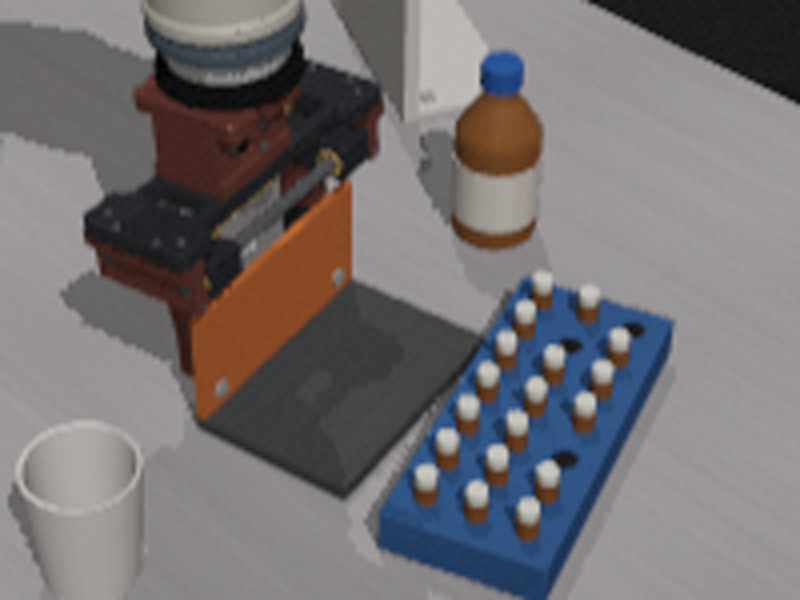

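The guard is still upright and turned slightly past square. The far front corner (484,337) is close to the tray and the near front corner is (344,496).

```bash
python3 -c "
from m import *
meas((344,497),(343,487),(484,347),(484,337),(199,420))"
```

```text
[541.2574  48.1604   1.7508] [[0.2, 1.0], [0.4, 0.2], [-0.1, 0.2], [0.0, -0.6], [-0.5, -1.1]]
heel 9.506103533367337 158.75399668645326 toe lateral -4.601941777441145 gap 19.80739984809952 dyaw -8.540341935821095 guard yaw 100.31590956108401
```

```bash
python3 -m inch '[[-0.016,-0.008,0,0,0,-0.02,-1],[-0.032,-0.016,0.001,0,0,-0.04,-1],[-0.048,-0.022,0.002,0,0,-0.06,-1],[-0.064,-0.03,0.003,0,0,-0.08,-1],[-0.08,-0.036,0.004,0,0,-0.1,-1],[-0.095,-0.04,0.004,0,0,-0.13,-1],[-0.11,-0.042,0.005,0,0,-0.16,-1],[-0.124,-0.044,0.005,0,0,-0.185,-1],[-0.13,-0.044,0.006,0,0,-0.197,-1],[-0.13,-0.044,0.006,0,0,-0.197,-1]]'
python3 - <<'E'
from h import *
plan(0,140,0)
a=ctrl.get_image("side")[150:300,180:380,::-1]
cv2.imwrite("pics/d6.png",cv2.resize(a,None,fx=4,fy=4,interpolation=cv2.INTER_CUBIC))
E
```

```text
t: 10.62
ee_pos: [530.5, 38.6, 15.6]
orientation: [1.806, 2.527, -0.056]
ft_force: [-8.1, 9.2, 4.9]
width: 87.9
grasp_force: 5.8
shift [-0.021  0.025 -0.002] turn [-0.011 -0.004  0.001] F [-8.1  9.2  4.9] t 10.62
```

View pics/d6.png

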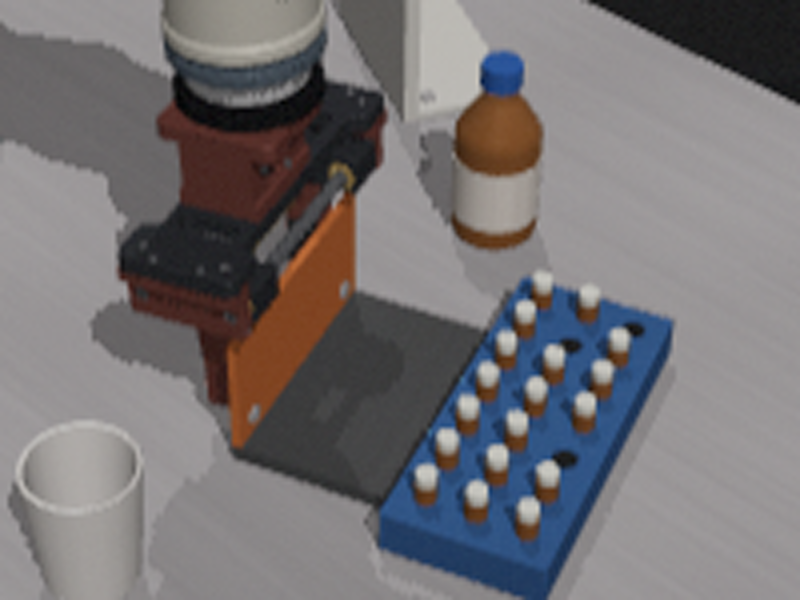

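The guard is upright with its foot front against the tray at about 12 N. Heel corner (233,447), front near corner about (380,500), with no visible gap. I'll check the pose by fit.

Run:
```python
from h import *
g=fit([("side",Q((234,449)),(-70,0,10)),("side",Q((234,458)),(-70,0,0)),("side",Q((380,494)),(-70,-95,10)),("side",Q((380,504)),(-70,-95,0)),("side",Q((484,330)),(70,-95,10)),("side",Q((354,293)),(70,-5,10))],[538,40,1.9]);rel(g)
plan(0,141,0); plan(0,139,0)
```

```text
[535.6776  33.4191   1.8956] [[-2.5, -1.9], [-2.2, -0.8], [2.1, 1.0], [2.0, 1.9], [2.1, 0.4], [-1.6, -1.6]]
heel -0.5386462745952351 146.607208429453 toe lateral -0.9491121871441599 gap 6.6080951823566565 dyaw -0.24755829049925454 guard yaw 108.60869320640585
shift [-0.015  0.025 -0.002] turn [-0.011 -0.004  0.001] F [-8.1  9.2  5. ] t 10.68
shift [-0.028  0.025 -0.002] turn [-0.011 -0.004  0.001] F [-8.1  9.2  5. ] t 10.68
```

Run:
```python
from h import *
g=fit([("side",Q((234,449)),(-70,0,10)),("side",Q((234,458)),(-70,0,0)),("side",Q((356,292)),(70,-5,10)),("side",Q((356,193)),(70,-2,80)),("side",Q((231,342)),(-70,-2,80))],[538,40,1.9]);rel(g)
```

```text
[537.644   27.478    1.8839] [[-0.2, -1.1], [0.0, 0.0], [0.7, -0.4], [-0.5, 0.0], [0.0, 1.4]]
heel -0.5978674205452126 140.3494193377577 toe lateral -2.113343050145461 gap 0.36150782468100573 dyaw -0.914042533607114 guard yaw 107.94220896329799
```

```bash
python3 -m inch '[[0.02,0,0,0,0,0,-1],[0.04,0,0,0,0,0,-1],[0.04,0.01,0,-0.011,0,0.001,-1],[0.02,0.01,0,-0.011,0,0.001,-1],[0.01,0.01,0,-0.011,0,0.001,-1],[0,0.01,0,-0.011,0,0.001,-1],[-0.005,0.01,0,-0.011,0,0.001,-1],[-0.01,0.01,0,-0.011,0,0.001,-1],[-0.01,0.01,0,-0.011,0,0.001,-1]]'
python3 -c "
from h import *
plan(0,140,0)"
```

```text
t: 11.8
ee_pos: [534.4, 39.6, 15.9]
orientation: [1.803, 2.521, -0.039]
ft_force: [-5.5, 20.0, 3.7]
width: 87.5
grasp_force: 10.6
shift [-0.019 -0.002  0.001] turn [ 0.005 -0.005  0.   ] F [-5.5 20.   3.7] t 11.8
```

```bash
python3 -m inch '[[0.01,0,0,0,0,0,-1],[0.03,0,0,0,0,0,-1],[0.06,0,0,0,0,0,-1],[0.15,0,0,0,0,0,-1],[0.35,0,0,0,0,0,-1],[0.35,0,-0.3,0,0,0,-1],[0.4,0,-0.7,0,0,0,-1],[0.6,0,-1,0,0,0,-1],[0.9,0,-1,0,0,0,-1],[1,0,-1,0,0,0,-1]]'
python3 -m inch '[[0.3,-0.3,-0.2,0,0,0,-1],[0.7,-0.6,-0.2,0,0,0,-1],[1,-1,-0.2,0,0,0,-1],[1,-1,-0.2,0,0,0,-1],[1,-1,-0.2,0,0,0,-1]]'
python3 - <<'E'
from h import *
a=cv2.resize(ctrl.get_image("side")[150:290,200:360,::-1],(400,350),interpolation=cv2.INTER_CUBIC);b=cv2.resize(ctrl.get_image("top")[130:270,210:370,::-1],(400,350),interpolation=cv2.INTER_CUBIC)
cv2.imwrite("pics/d7.png",np.hstack([a,b]))
E
```

```text
t: 13.05
ee_pos: [483.0, 187.8, 158.6]
orientation: [1.798, 2.52, -0.039]
ft_force: [-0.4, 0.0, -0.7]
width: 87.7
grasp_force: 0.0
t: 13.68
ee_pos: [291.1, 280.5, 179.0]
orientation: [1.797, 2.522, -0.043]
ft_force: [0.2, 0.6, 0.2]
width: 87.9
grasp_force: 0.0
```

View pics/d7.png

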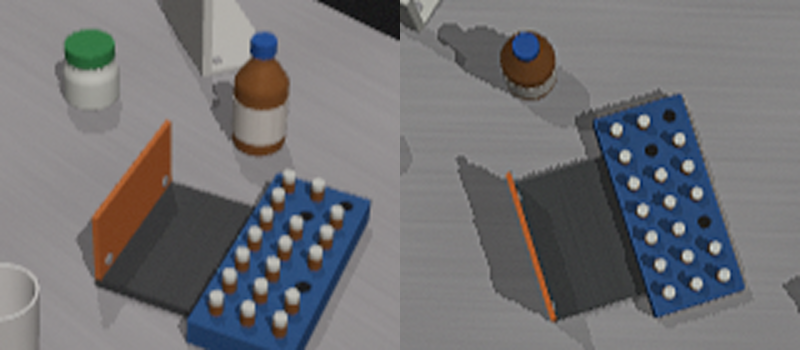

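The last picture shows the guard standing with its foot against the tray: top-view panel edge (509,175)–(553,318) is parallel to the tray edge (597,122)–(655,315), with no gap. Bottle, beaker and jar are untouched and the arm is clear.

```bash
python3 -c "
from workcell import ctrl
print(ctrl.close_job())"
```

```text
the job is handed in; nothing more can be done
None
```

The job is handed in: the guard stands on its foot, and the last pictures show the foot's front edge flush and square against the small blue tray, with the bottle, beaker and jar untouched, the highest force I read about 21 N and the clock at about 14 s.

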